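# Find the stamped crate and push it to dispatch

### The arm

A 7-joint arm with a two-finger parallel gripper is mounted at the origin on the work surface. World frame = base frame: x ahead of the robot, y to its left, z up, the work surface at z = 0. Lengths are in mm, angles in rad, forces in N, time in s.
With the tool pointing down it reaches from about 400 to 925 mm from the base axis. Payload 5.6 kg.
Tool frame: the origin (TCP) lies at the very end of the fingers, on their centre line; the grasp point (between the pads) lies behind it (arm.grasp_offset is the z of the grasp point in the tool frame, in mm); z points along the fingers, y is the direction in which the jaws open and shut (so a half turn about z gives the same grasp; the last joint's range is limited). The gripper opens to 85 mm and grips with 20 to 120 N. Pads are 22 mm wide; open, the fingers measure 114 mm over their backs; the gripper's body (76 mm by 85 mm) begins 54 mm behind the grasp point. The pads swing forward as they close: fully open they stand 13 mm farther back than shut.
Start: joints at [-1.299, 0.468, -0.012, 1.603, 0.006, 1.071, -0.056], TCP at [201.299, 618.052, 193.49] pointing down, gripper open.
Joint ranges: [-2.53, 2.53], [-0.31, 2.02], [-1.57, 1.55], [0.28, 2.44], [-1.29, 4.43], [0.15, 1.84], [-2.92, 2.92]. Speed limits (rad/s): [2.57, 2.57, 3.14, 3.14, 3.14, 3.14, 3.14].

### API

Orientations are given as a unit quaternion [w, x, y, z].
In Python, from cell import arm, eyes gives the robot as it stands.
- The arm moves only by the tool drive_tool, never from a script. Its argument "moves" is a list of rows, each an object of numbers: "dx", "dy", "dz": the shift along the world's x, y, z in mm; "wx", "wy", "wz": the turn, a rotation vector about the world's x, y, z in degrees; "claw": the closure, from 0 (fully open) to 1 (shut). A call has exactly 8 rows; each row is the pose to reach, as a shift and turn from the pose commanded when the call began; what a row does not reach only later rows make up. A row lasts 1/12 s, in which the tool goes at most 41.7 mm and 7.16 degrees, less where a joint would pass 70% of its speed; a pose out of reach is approached as far as the arm can. A call with a gripper value outside its range is refused whole. The fingers move at their own pace and stop on an object; "newtons" is the grip in N (left out, the last holds). Time passes only in rows, so rows that repeat a pose let the fingers close, or fill a call up. It gives the time, the measured TCP pose, the force and the opening at its end, in the units of the state.
- arm.get_obs(): the state, without advancing time (a new reading comes with each control period).
- eyes.get_image(name): name is "scene" or "top"; returns a dict with "image" (480x640x3 uint8, red, green, blue), "vfov" (degrees; the focal length in pixels is half the picture's height over the tangent of half this angle, whatever the lens; pixels are square), "cx", "cy" (the principal point, pixels), "world_from_camera" (4x4, takes a point from camera to world coordinates). Camera axes: x right, y up, looking along -z (the intrinsics and any distortion apply to the point x, -y, -z); pixel columns grow to the right and rows downward; lengths in mm; the calibration is good to about 2 mm. A picture is of the moment at which its call begins. There is no depth.
- arm.sign_off(): hands the job in, once; it reports no verdict.
The state is a dict: "time": time; "joint_pos": joint angles; "qd": joint speeds; "tau": joint torques, N m; "eef_pos": TCP position; "ee_rot": TCP orientation; "wrist_force": force on the tool from outside, world axes, zero at the start; "moment": the same for the moment, N m; "width": finger opening in mm.
Only numpy, scipy, OpenCV 4.12 (cv2) and the standard library are available. Lean on these libraries where they do the work, as an engineer would, in place of code of your own. Each camera call takes 0.05 s, during which the arm holds its last target.

### The job

One of the two lime-green crates carries a round red stamp on its underside: tip both crates over onto their sides, one after the other, so that their undersides can be seen. Then push the stamped one along the bench until it lies on its side between the two yellow tape lines of the dispatch lane, and leave the other crate lying on its side well outside the lines. Work with the fingertips only: pick nothing up, and do not disturb the flange, the jar or the connector box.

Things in the scene. Friction and masses are not known exactly. Their poses are not given: they have to be found in the camera images.
- stamped_crate: lime-green open-topped plastic crate, 80 (x) by 120 (y) by 130 mm high (z), walls 5 mm, empty, loose, 0.2-0.45 kg, on one side of the lane. The stamped one: a 68 mm red ring with a red dot, on white, mid-underside, hidden until tipped. The black rubber edge of its bottom grips the bench, so a push near the top of a face tips it rather than slides it. Origin: centre of underside; z to the open top.
- stamped_crate_centre (a point): centre of the stamped crate, 65 mm from its underside on its z axis, axes as the crate's; 65 mm high upright, 40 mm lying on its -x face. Pushed on its +x face towards the robot, the finger rising with the face, it tips over its -x bottom edge, falls by itself past about 0.7 rad, and its underside faces away from the robot, to the scene camera.
- plain_crate: the other crate, same size and look, tips the same way, but its underside is bare green: no stamp. Stands on the other side of the lane; which side is which changes. From above or the sides the two cannot be told apart. Origin: centre of underside; z to the open top, x across the 80 mm, y along the 120 mm; at the start x points away from the robot within 0.3 rad.
- plain_crate_centre (a point): centre of the plain crate, 65 mm from its underside on its own z axis; axes as the crate's.
- dispatch_lane: the dispatch lane: two flat yellow tape lines on the bench, 340 mm long along the lane's x (away from the robot), each 20 mm wide, inner edges 200 mm apart in y, with a flat yellow arrow at the far end. No height, fixed. Origin: middle of the lane, on the bench top.
- flange: steel vacuum flange lying flat, 66 mm across, 16 mm high, loose; leave alone. Origin: centre of its underside.
- jar: closed amber jar, 48 mm across, 85 mm high, loose; leave alone. Origin: centre of its underside.
- connector_box: grey metal box with brass connectors, 50 by 50 by 45 mm high, loose; leave alone. Origin: centre of its underside.
Not all that is in view belongs to the job. What is shaped like the stamped_crate but pink is not meant.

How it is judged (in metres and radians):
On the way, in this order (a step that is already met when the one before it is completed fails the run):
1. one of the crates lies on its side ((angle between stamped_crate's own z axis and vertical between 1.4 and 1.75 rad or angle between plain_crate's own z axis and vertical between 1.4 and 1.75 rad)), for 0.2 s.
2. both crates lie on their sides (angle between stamped_crate's own z axis and vertical between 1.4 and 1.75 rad and angle between plain_crate's own z axis and vertical between 1.4 and 1.75 rad), for 0.2 s.
3. the stamped crate lies on its side between the lines (angle between stamped_crate's own z axis and vertical between 1.4 and 1.75 rad and y of stamped_crate_centre in the frame of dispatch_lane between -0.05 and 0.05 m and x of stamped_crate_centre in the frame of dispatch_lane between -0.12 and 0.12 m), for 0.2 s.
At the end, for the whole second after the job is handed in: Both crates lie on a side (own z axis within about 10 degrees of level), at rest. The centre of the stamped crate is within 50 mm of the lane's middle line and within 120 mm of the lane's origin along it; the centre of the plain crate is more than 130 mm from the lane's middle line (all of step 3 and angle between plain_crate's own z axis and vertical between 1.4 and 1.75 rad and (y of plain_crate_centre in the frame of dispatch_lane above 0.13 m or y of plain_crate_centre in the frame of dispatch_lane below -0.13 m) and linear speed of each of stamped_crate, plain_crate below 0.02 m/s and angular speed of each of stamped_crate, plain_crate below 0.1 rad/s); the robot touches nothing.
It fails at once if a crate is lifted (its centre above 100 mm; tipping raises it to 76 mm) (height (world z) of any of stamped_crate_centre, plain_crate_centre above 0.1 m).
It fails at once if the plain crate is pushed between the lines (y of plain_crate_centre in the frame of dispatch_lane between -0.1 and 0.1 m).
It fails at once if the flange, jar or connector box is moved more than 25 mm or tipped (distance of any of flange, jar, connector_box from where it was at the start of the episode above 0.025 m or angle between any of flange, jar, connector_box's own z axis and vertical above 0.35 rad).
It also fails if it takes over 64 s, if anything falls off the work surface, if the arm or the gripper's body presses on something with over 40 N, if the wrist force passes 120 N, or if a joint passes its speed limit or range.

## Working session

There is one attempt and no reset: what is moved stays moved. The work goes in short steps, Python scripts to look and compute and a tool call to move; the robot and the scene stay as the last step left them, time stands still between calls to the robot, and variables do not carry over. Pictures are saved under pics/ and viewed, and the job is handed in when it is done.

Besides the shell and the picture viewer there is one more tool, called after ">>>" by a JSON object that holds its "op" and its "data". drive_tool: Moves the arm, as the interface text tells. Its arguments: {"type":"object","properties":{"moves":{"type":"array"},"newtons":{"type":"number"}},"required":["moves"]}

```bash
mkdir -p pics; ls; cat > h.py <<'E'
import numpy as np,cv2
from cell import arm,eyes
def cap(n,f):
    d=eyes.get_image(n); cv2.imwrite('pics/'+f,cv2.cvtColor(d['image'],cv2.COLOR_RGB2BGR)); return d
def ray(d,u,v):
    h=d['image'].shape[0]; f=h/2/np.tan(np.radians(d['vfov'])/2)
    c=np.array([(u-d['cx'])/f,-(v-d['cy'])/f,-1.]); T=np.array(d['world_from_camera'])
    return T[:3,3],T[:3,:3]@c
def onz(d,u,v,z):
    o,r=ray(d,u,v); return o+r*(z-o[2])/r[2]
E
python3 - <<'E'
from h import *
import pickle
s=cap('scene','s0.png');t=cap('top','t0.png')
pickle.dump((s,t),open('i0.pkl','wb'))
for d in(s,t):print({k:v for k,v in d.items() if k!='image'})
print(arm.get_obs())
E
```

```text
pics
{'vfov': 47.15688682113079, 'cx': 313.6000510141285, 'cy': 241.46027251442584, 'world_from_camera': array([[ 4.92674082e-01, -7.11195385e-01,  5.01471208e-01,
         1.12946263e+03],
       [ 8.70181740e-01,  4.07585387e-01, -2.76871615e-01,
        -3.37262426e+02],
       [-7.48252194e-03,  5.72778557e-01,  8.19675995e-01,
         1.04616157e+03],
       [ 0.00000000e+00,  0.00000000e+00,  0.00000000e+00,
         1.00000000e+00]])}
{'vfov': 52.37366838628562, 'cx': 317.73463668582497, 'cy': 241.2476377423238, 'world_from_camera': array([[ 2.81825837e-02,  9.97853478e-01, -5.91115827e-02,
         4.78814318e+02],
       [-9.99600668e-01,  2.82551231e-02,  3.91519306e-04,
        -1.24428860e+01],
       [ 2.06088395e-03,  5.90769435e-02,  9.98251305e-01,
         1.07284952e+03],
       [ 0.00000000e+00,  0.00000000e+00,  0.00000000e+00,
         1.00000000e+00]])}
{'time': 0.1, 'joint_pos': array([-1.29900055,  0.46831902, -0.01162494,  1.60354884,  0.00599378,
        1.07141647, -0.05632021]), 'qd': array([-9.29223883e-04, -2.73221263e-03, -2.45340818e-04, -3.18429981e-03,
        1.82675148e-03, -1.22280116e-03,  4.97088278e-05]), 'tau': array([ 6.95253493e-04, -5.33516908e+01,  2.12911516e-02, -2.51964819e+01,
        1.14592045e-02,  4.31830456e-03, -1.59343045e-05]), 'eef_pos': array([201.12716068, 617.48905151, 192.60707854]), 'ee_rot': array([-7.87531682e-05,  1.56782227e-01,  9.87632850e-01, -8.24725013e-04]), 'wrist_force': array([-0.36985797, -0.28864345, -0.1171139 ]), 'moment': array([-0.01464971,  0.02776994,  0.01111132]), 'width': 85.40305682974895}
```

View pics/s0.png

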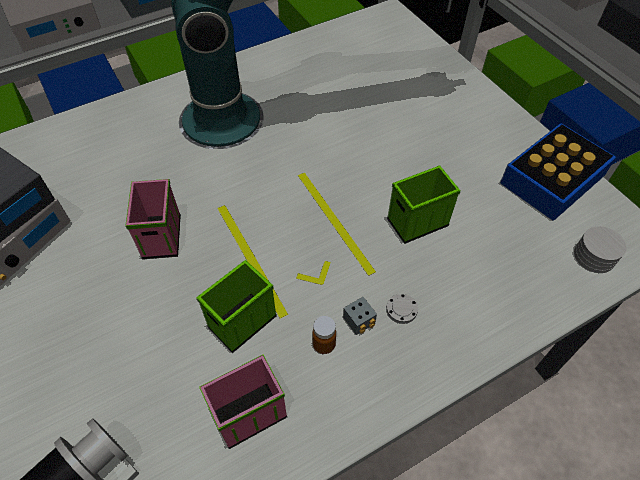

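View pics/t0.png

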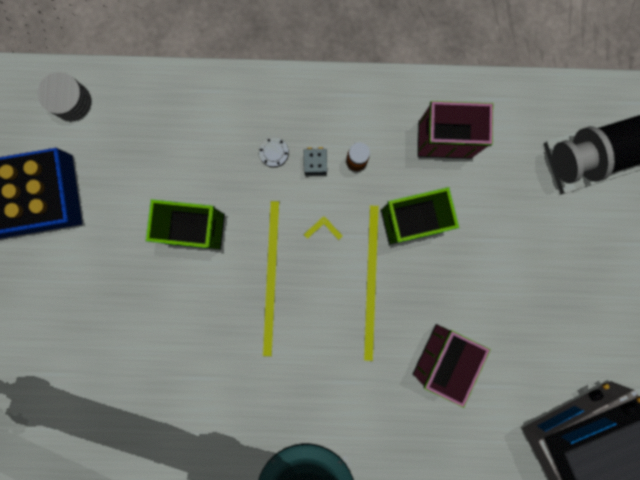

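```bash
cat >> h.py <<'E'
def proj(d,p):
    T=np.linalg.inv(np.array(d['world_from_camera'])); c=T[:3,:3]@np.array(p,float)+T[:3,3]
    f=d['image'].shape[0]/2/np.tan(np.radians(d['vfov'])/2)
    return d['cx']+f*c[0]/-c[2], d['cy']-f*c[1]/-c[2]
def tri(a,b):
    (o1,r1),(o2,r2)=a,b; r1=r1/np.linalg.norm(r1);r2=r2/np.linalg.norm(r2)
    A=np.stack([r1,-r2],1); t=np.linalg.lstsq(A,o2-o1,rcond=None)[0]
    p,q=o1+r1*t[0],o2+r2*t[1]; return (p+q)/2,np.linalg.norm(p-q)
E
python3 - <<'E'
from h import *
import pickle
s,t=pickle.load(open('i0.pkl','rb'))
print(proj(s,[201,618,193]),proj(t,[201,618,193]),proj(s,[0,0,0]),proj(t,[0,0,0]))
for n,d in(('s',s),('t',t)):
    hsv=cv2.cvtColor(d['image'],cv2.COLOR_RGB2HSV)
    for c,lo,hi in(('green',(36,120,50),(55,255,255)),('yellow',(25,150,120),(34,255,255))):
        m=cv2.inRange(hsv,lo,hi); m=cv2.morphologyEx(m,cv2.MORPH_CLOSE,np.ones((3,3)))
        cs,_=cv2.findContours(m,cv2.RETR_EXTERNAL,cv2.CHAIN_APPROX_SIMPLE)
        for k in cs:
            if cv2.contourArea(k)<80: continue
            x,y,w,h=cv2.boundingRect(k); 
            if n=='s' and y<150 and x<640 and c=='green': continue
            ap=cv2.approxPolyDP(k,4,True)[:,0].tolist()
            print(n,c,(x,y,w,h),cv2.contourArea(k),ap, np.round(cv2.boxPoints(cv2.minAreaRect(k))).tolist() if c=='yellow' else '')
    for nm,(x,y,w,h) in (dict(a=(130,180,110,90),b=(365,170,110,90)) if n=='t' else dict(a=(380,150,110,110),b=(185,245,110,110))).items():
        cv2.imwrite(f'pics/c_{n}{nm}.png',cv2.resize(cv2.cvtColor(d['image'][y:y+h,x:x+w],cv2.COLOR_RGB2BGR),None,fx=4,fy=4,interpolation=cv2.INTER_CUBIC))
a=[cv2.resize(cv2.imread(f'pics/c_{k}.png'),(390,290)) for k in('ta','tb','sa','sb')]
cv2.imwrite('pics/crops.png',np.vstack([np.hstack(a[:2]),np.hstack(a[2:])]))
E
```

```text
(np.float64(459.8687420125671), np.float64(25.639906700338543)) (np.float64(-44.66239147506252), np.float64(417.61290029949987)) (np.float64(221.1274902992473), np.float64(117.68741236114077)) (np.float64(304.5620130285926), np.float64(494.3805728256725))
s green (208, 390, 77, 41) 120.0 [[284, 393], [221, 427], [208, 407], [220, 430]] 
s green (196, 260, 79, 91) 4129.0 [[245, 260], [196, 297], [207, 323], [232, 350], [274, 314], [272, 284]] 
s green (125, 216, 41, 13) 106.0 [[165, 216], [164, 223], [125, 224], [161, 226]] 
s green (388, 165, 73, 76) 3483.5 [[439, 165], [392, 183], [399, 194], [392, 192], [388, 215], [405, 240], [449, 221], [460, 190]] 
s green (609, 151, 31, 55) 890.5 [[639, 151], [623, 159], [609, 179], [639, 205]] 
s yellow (273, 289, 15, 29) 140.5 [[273, 289], [280, 317], [287, 314]] [[267.0, 292.0], [274.0, 288.0], [287.0, 314.0], [279.0, 318.0]]
s yellow (296, 261, 34, 24) 215.5 [[329, 262], [324, 262], [318, 278], [298, 273], [296, 277], [321, 284]] [[296.0, 278.0], [302.0, 255.0], [330.0, 262.0], [324.0, 285.0]]
s yellow (218, 206, 50, 74) 515.5 [[219, 207], 
[... 165 characters left out ...]
, 272], [305, 174]] [[298.0, 175.0], [304.0, 171.0], [375.0, 271.0], [368.0, 275.0]]
t green (146, 200, 69, 48) 2635.0 [[151, 200], [146, 240], [209, 246], [212, 206]] 
t green (388, 188, 71, 55) 2616.0 [[448, 188], [388, 202], [397, 242], [458, 227]] 
t yellow (305, 218, 36, 21) 196.5 [[305, 233], [325, 224], [340, 237], [325, 218]] [[305.0, 236.0], [306.0, 217.0], [341.0, 219.0], [340.0, 238.0]]
t yellow (365, 206, 13, 154) 1035.0 [[377, 206], [370, 208], [365, 359], [372, 353]] [[364.0, 359.0], [370.0, 206.0], [378.0, 206.0], [372.0, 359.0]]
t yellow (263, 202, 16, 154) 1017.5 [[278, 202], [271, 202], [264, 355], [270, 355]] [[263.0, 355.0], [270.0, 202.0], [278.0, 202.0], [271.0, 355.0]]
```

View pics/crops.png

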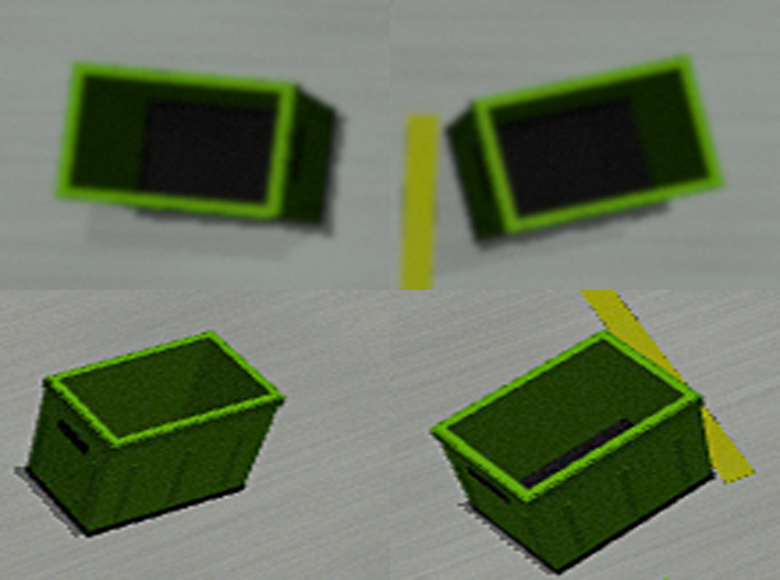

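```bash
python3 - <<'E'
from h import *
import pickle
s,t=pickle.load(open('i0.pkl','rb'))
C={'L':[((151,200),(459.8,191)),((146,240),(439.8,166)),((209,246),(392.7,183.4)),((213,206),(413.3,208.8))],
'R':[((388,202),(272.4,286)),((397,242),(245,261)),((458,227),(197.1,298.1)),((448,188),(224.5,324.7))]}
for k,v in C.items():
    P=[]
    for a,b in v:
        p,e=tri(ray(t,*a),ray(s,*b)); P.append(p); print(k,p.round(),round(e,1), onz(t,*a,130).round()[:2],onz(s,*b,130).round()[:2])
    P=np.array(P); ey=(P[0]+P[1]-P[2]-P[3]); ex=P[0]+P[3]-P[1]-P[2]
    print('c',P.mean(0).round(),'yaw',np.arctan2(-ey[0],ey[1]),np.arctan2(ex[1],ex[0]))
q=[onz(t,u,v,0)[:2] for u,v in((274,202),(267,355.5),(374,206),(368,359))]
print('lane',np.round(q),np.mean(q,0))
m=(q[0]+q[2]-q[1]-q[3]);print(np.arctan2(m[1],m[0]))
for n,u,v,z in(('flange',274,152,16),('box',315,160,45),('jar',358,151,85),('pinkfar',460,118,130)):print(n,onz(t,u,v,z).round())
for u,v in ((434,104),(489,104),(489,138),(434,138),(418,158)):print(onz(t,u,v,130).round())
print('pinknear',[onz(t,u,v,130).round()[:2].tolist() for u,v in((451,332),(489,349),(463,404),(427,386))])
E
```

```text
L [607. 316. 124.] 1.4 [606. 313.] [610. 313.]
L [528. 321. 127.] 1.2 [528. 319.] [530. 320.]
L [520. 198. 130.] 2.0 [519. 197.] [520. 199.]
L [599. 195. 129.] 5.1 [597. 193.] [601. 197.]
c [563. 258. 128.] yaw -0.06616078756218342 -0.04747228322408775
R [ 616. -147.  123.] 1.7 [ 615. -147.] [ 621. -148.]
R [ 538. -168.  123.] 0.6 [ 538. -166.] [ 542. -169.]
R [ 571. -285.  126.] 0.9 [ 570. -284.] [ 573. -284.]
R [ 647. -263.  126.] 3.2 [ 646. -264.] [ 650. -262.]
c [ 593. -216.  125.] yaw 0.26643817286951993 0.262351918159476
lane [[ 627.   86.]
 [ 291.   90.]
 [ 624. -135.]
 [ 289. -129.]] [457.66038615 -21.92768953]
-0.01468476316448061
flange [735.  89.  16.]
box [713.  -2.  45.]
jar [725. -90.  85.]
pinkfar [ 785. -286.  130.]
[ 812. -234.  130.]
[ 815. -342.  130.]
[ 747. -343.  130.]
[ 744. -235.  130.]
[ 703. -204.  130.]
pinknear [[368.0, -273.0], [338.0, -346.0], [233.0, -297.0], [265.0, -228.0]]
```

The top view shows the lime-green crates at (180,223), L, and (423,215), R. The pink crates at (460,130) and (455,365) aren't meant. The lane centre is at about (458, -22). The crops confirm both candidates have green walls. I'll tip L first.

>>> {"op": "drive_tool", "data": {"moves": [{"dx":30,"dy":-24,"dz":8,"wz":2,"claw":1},{"dx":60,"dy":-48,"dz":16,"wz":4,"claw":1},{"dx":90,"dy":-72,"dz":24,"wz":6,"claw":1},{"dx":120,"dy":-96,"dz":30,"wz":8,"claw":1},{"dx":150,"dy":-120,"dz":36,"wz":10,"claw":1},{"dx":180,"dy":-144,"dz":40,"wz":12,"claw":1},{"dx":210,"dy":-168,"dz":40,"wz":14,"claw":1},{"dx":240,"dy":-192,"dz":40,"wz":15,"claw":1}], "newtons": 60}}

```text
invalid input at $.moves[0]: expected keys dx, dy, dz, wx, wy, wz, claw
```

>>> {"op": "drive_tool", "data": {"moves": [{"dx":28,"dy":-24,"claw":1},{"dx":56,"dy":-48,"claw":1},{"dx":84,"dy":-72,"claw":1},{"dx":112,"dy":-96,"claw":1},{"dx":140,"dy":-120,"claw":1},{"dx":168,"dy":-144,"claw":1},{"dx":196,"dy":-170,"claw":1},{"dx":196,"dy":-170,"claw":1}]}}

```text
invalid input at $.moves[0]: expected keys dx, dy, dz, wx, wy, wz, claw
```

>>> {"op": "drive_tool", "data": {"moves": [{"dx":30,"dy":-24,"dz":8,"wx":0,"wy":0,"wz":2,"claw":1},{"dx":60,"dy":-48,"dz":16,"wx":0,"wy":0,"wz":4,"claw":1},{"dx":90,"dy":-72,"dz":24,"wx":0,"wy":0,"wz":6,"claw":1},{"dx":120,"dy":-96,"dz":30,"wx":0,"wy":0,"wz":8,"claw":1},{"dx":150,"dy":-120,"dz":36,"wx":0,"wy":0,"wz":10,"claw":1},{"dx":180,"dy":-144,"dz":40,"wx":0,"wy":0,"wz":12,"claw":1},{"dx":210,"dy":-168,"dz":40,"wx":0,"wy":0,"wz":14,"claw":1},{"dx":240,"dy":-192,"dz":40,"wx":0,"wy":0,"wz":15,"claw":1}], "newtons": 60}}

```text
time: 0.77
eef_pos: [442.5, 424.6, 233.6]
ee_rot: [0.0, 0.026, 1.0, 0.0]
wrist_force: [1.1, 0.9, 0.3]
width: -0.1
```

>>> {"op": "drive_tool", "data": {"moves": [{"dx":28,"dy":-24,"dz":0,"wx":0,"wy":0,"wz":0,"claw":1},{"dx":56,"dy":-48,"dz":0,"wx":0,"wy":0,"wz":0,"claw":1},{"dx":84,"dy":-72,"dz":0,"wx":0,"wy":0,"wz":0,"claw":1},{"dx":112,"dy":-96,"dz":0,"wx":0,"wy":0,"wz":0,"claw":1},{"dx":140,"dy":-120,"dz":0,"wx":0,"wy":0,"wz":0,"claw":1},{"dx":168,"dy":-144,"dz":0,"wx":0,"wy":0,"wz":0,"claw":1},{"dx":196,"dy":-170,"dz":0,"wx":0,"wy":0,"wz":0,"claw":1},{"dx":196,"dy":-170,"dz":0,"wx":0,"wy":0,"wz":0,"claw":1}]}}

```text
time: 1.43
eef_pos: [643.0, 246.1, 232.6]
ee_rot: [0.001, 0.032, 0.999, -0.003]
wrist_force: [-0.3, -2.1, -0.0]
width: -0.1
```

>>> {"op": "drive_tool", "data": {"moves": [{"dx":0,"dy":0,"dz":-25,"wx":0,"wy":0,"wz":0,"claw":1},{"dx":0,"dy":0,"dz":-50,"wx":0,"wy":0,"wz":0,"claw":1},{"dx":0,"dy":0,"dz":-75,"wx":0,"wy":0,"wz":0,"claw":1},{"dx":0,"dy":0,"dz":-100,"wx":0,"wy":0,"wz":0,"claw":1},{"dx":0,"dy":0,"dz":-123,"wx":0,"wy":0,"wz":0,"claw":1},{"dx":0,"dy":0,"dz":-123,"wx":0,"wy":0,"wz":0,"claw":1},{"dx":0,"dy":0,"dz":-123,"wx":0,"wy":0,"wz":0,"claw":1},{"dx":0,"dy":0,"dz":-123,"wx":0,"wy":0,"wz":0,"claw":1}]}}

```text
time: 2.1
eef_pos: [638.0, 256.4, 111.8]
ee_rot: [0.001, 0.027, 1.0, 0.0]
wrist_force: [-0.7, 0.2, 0.2]
width: 0.2
```

```bash
python3 - <<'E'
from h import *
a=cap('scene','s1.png');b=cap('top','t1.png')
x=cv2.imread('pics/s1.png')[100:300,300:520];y=cv2.imread('pics/t1.png')[130:330,100:320]
cv2.imwrite('pics/v1.png',np.hstack([cv2.resize(x,(400,364)),cv2.resize(y,(400,364))]))
print(arm.get_obs()['eef_pos'],arm.get_obs()['wrist_force'],arm.grasp_offset)
E
```

```text
[638.55821544 256.59332035 112.61302566] [ 0.84982936 -0.45532335  0.1932494 ] -18.700000000000003
```

View pics/v1.png

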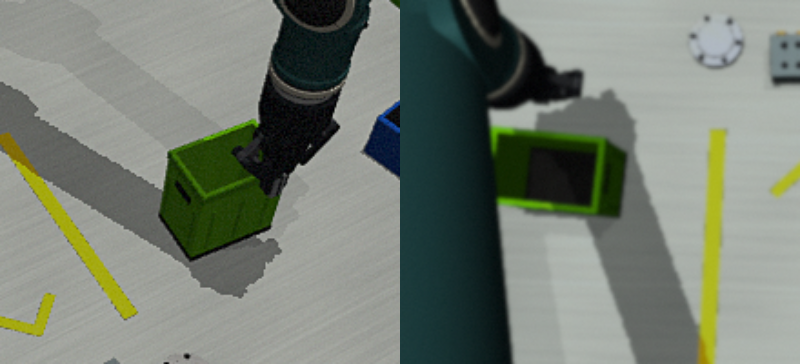

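>>> {"op": "drive_tool", "data": {"moves": [{"dx":-5,"dy":0,"dz":-2,"wx":0,"wy":0,"wz":0,"claw":1},{"dx":-10,"dy":0,"dz":-2,"wx":0,"wy":0,"wz":0,"claw":1},{"dx":-14,"dy":0,"dz":-2,"wx":0,"wy":0,"wz":0,"claw":1},{"dx":-17,"dy":0,"dz":-2,"wx":0,"wy":0,"wz":0,"claw":1},{"dx":-20,"dy":0,"dz":-2,"wx":0,"wy":0,"wz":0,"claw":1},{"dx":-22,"dy":0,"dz":-2,"wx":0,"wy":0,"wz":0,"claw":1},{"dx":-24,"dy":0,"dz":-2,"wx":0,"wy":0,"wz":0,"claw":1},{"dx":-24,"dy":0,"dz":-2,"wx":0,"wy":0,"wz":0,"claw":1}]}}

```text
time: 2.87
eef_pos: [612.9, 256.1, 108.5]
ee_rot: [-0.0, 0.026, 1.0, 0.0]
wrist_force: [-0.5, 0.7, 0.3]
width: -0.2
```

>>> {"op": "drive_tool", "data": {"moves": [{"dx":-6,"dy":0,"dz":2,"wx":0,"wy":0,"wz":0,"claw":1},{"dx":-12,"dy":1,"dz":6,"wx":0,"wy":0,"wz":0,"claw":1},{"dx":-18,"dy":1,"dz":10,"wx":0,"wy":0,"wz":0,"claw":1},{"dx":-24,"dy":1,"dz":13,"wx":0,"wy":0,"wz":0,"claw":1},{"dx":-30,"dy":2,"dz":16,"wx":0,"wy":0,"wz":0,"claw":1},{"dx":-36,"dy":2,"dz":18,"wx":0,"wy":0,"wz":0,"claw":1},{"dx":-42,"dy":2,"dz":20,"wx":0,"wy":0,"wz":0,"claw":1},{"dx":-48,"dy":3,"dz":22,"wx":0,"wy":0,"wz":0,"claw":1}]}}

```text
time: 3.53
eef_pos: [564.7, 258.9, 130.8]
ee_rot: [0.0, 0.027, 1.0, -0.0]
wrist_force: [-0.3, -0.3, -0.1]
width: 0.1
```

```bash
cat > two.py <<'E'
from h import *
import sys
n,su,sv,tu,tv=sys.argv[1],*map(int,sys.argv[2:6])
a=cap('scene',f's{n}.png');b=cap('top',f't{n}.png')
import pickle;pickle.dump((a,b),open(f'i{n}.pkl','wb'))
x=cv2.imread(f'pics/s{n}.png')[sv:sv+200,su:su+220];y=cv2.imread(f'pics/t{n}.png')[tv:tv+200,tu:tu+220]
cv2.imwrite(f'pics/v{n}.png',np.hstack([cv2.resize(x,(400,364)),cv2.resize(y,(400,364))]))
o=arm.get_obs();print(o['time'],o['eef_pos'].round(1),o['wrist_force'].round(1))
E
python3 two.py 2 300 100 100 130
```

```text
3.6333 [564.3 259.6 131. ] [-0.2  0.1 -0.1]
```

View pics/v2.png

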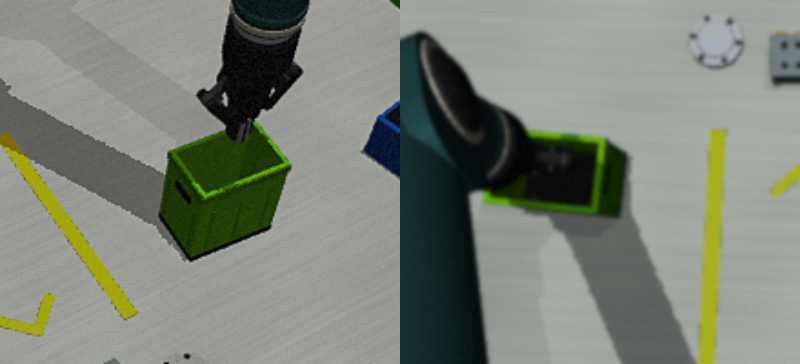

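```bash
python3 - <<'E'
from h import *
import pickle
s,t=pickle.load(open('i2.pkl','rb'))
print(proj(s,[564,259.6,131]),proj(t,[564,259.6,131]))
a=cv2.imread('pics/s2.png')[140:250,370:490];b=cv2.imread('pics/s0.png')[140:250,370:490]
cv2.imwrite('pics/w2.png',cv2.resize(np.hstack([b,a]),None,fx=3.3,fy=3.3,interpolation=cv2.INTER_CUBIC))
E
```

```text
(np.float64(427.17953279961796), np.float64(185.85246349942386)) (np.float64(177.55622320012992), np.float64(222.1176381727583))
```

View pics/w2.png

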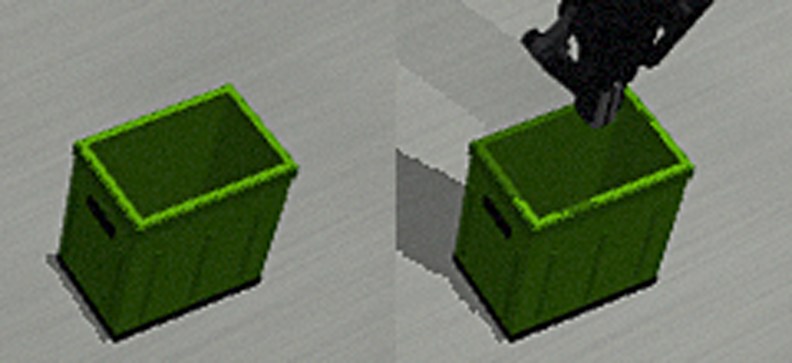

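```bash
python3 - <<'E'
from h import *
import pickle
s,t=pickle.load(open('i2.pkl','rb'))
print(tri(ray(s,431,178),ray(t,184,218)))
a=cv2.imread('pics/s2.png')[140:200,400:460];b=cv2.imread('pics/t2.png')[190:250,145:205]
for im,(u,v) in((a,(27,46)),(b,(32.5,32))): pass
cv2.imwrite('pics/w3.png',cv2.resize(np.hstack([a,b]),None,fx=6.6,fy=6.6,interpolation=cv2.INTER_CUBIC))
E
```

```text
(array([572.62009686, 244.45539106, 170.97773938]), np.float64(17.384656730660907))
```

View pics/w3.png

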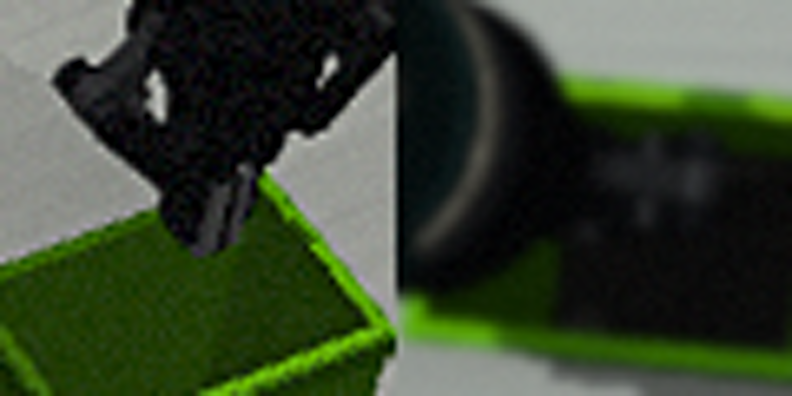

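```bash
python3 - <<'E'
from h import *
import pickle
s,t=pickle.load(open('i2.pkl','rb'))
for z in(131,140,150):print(onz(s,431,178,z), proj(s,[564,259.6,z]))
E
```

```text
[549.75530199 280.4031073  131.        ] (np.float64(427.17953279961796), np.float64(185.85246349942386))
[555.45633457 274.32878124 140.        ] (np.float64(427.85162859684795), np.float64(183.1292029896107))
[561.79081521 267.57953007 150.        ] (np.float64(428.6082295974662), np.float64(180.06353640582773))
```

```bash
python3 - <<'E'
from h import *
import pickle
s,t=pickle.load(open('i2.pkl','rb'))
print(proj(s,[638.5,256.6,112.6]),proj(t,[638.5,256.6,112.6]))
a=cv2.imread('pics/s1.png')[160:230,410:490]
cv2.imwrite('pics/w4.png',cv2.resize(a,None,fx=8,fy=8,interpolation=cv2.INTER_CUBIC))
E
```

```text
(np.float64(445.42046101731665), np.float64(215.03907110263515)) (np.float64(183.4058841299294), np.float64(185.67550467021948))
```

View pics/w4.png

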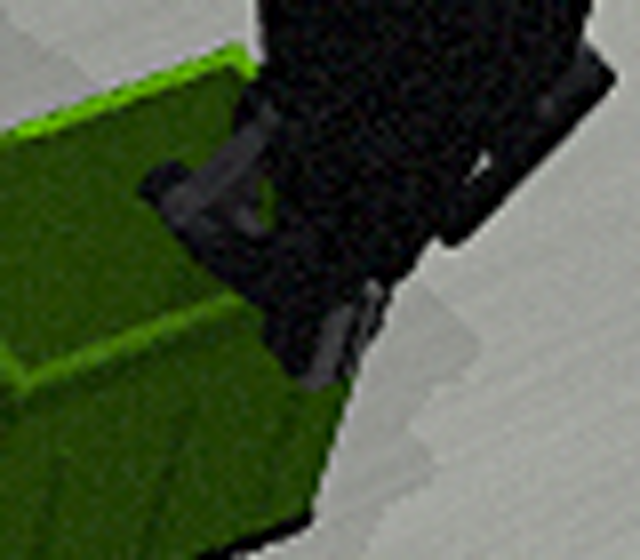

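>>> {"op": "drive_tool", "data": {"moves": [{"dx":0,"dy":0,"dz":20,"wx":0,"wy":0,"wz":0,"claw":1},{"dx":10,"dy":0,"dz":40,"wx":0,"wy":0,"wz":0,"claw":1},{"dx":25,"dy":0,"dz":40,"wx":0,"wy":0,"wz":0,"claw":1},{"dx":45,"dy":0,"dz":40,"wx":0,"wy":0,"wz":0,"claw":1},{"dx":65,"dy":0,"dz":40,"wx":0,"wy":0,"wz":0,"claw":1},{"dx":75,"dy":0,"dz":40,"wx":0,"wy":0,"wz":0,"claw":1},{"dx":80,"dy":0,"dz":20,"wx":0,"wy":0,"wz":0,"claw":1},{"dx":80,"dy":0,"dz":-10,"wx":0,"wy":0,"wz":0,"claw":1}]}}

```text
time: 4.3
eef_pos: [649.4, 259.4, 123.1]
ee_rot: [0.004, 0.027, 1.0, 0.001]
wrist_force: [0.4, 0.2, -0.8]
width: 0.1
```

>>> {"op": "drive_tool", "data": {"moves": [{"dx":0,"dy":0,"dz":-15,"wx":0,"wy":0,"wz":0,"claw":1},{"dx":0,"dy":0,"dz":-30,"wx":0,"wy":0,"wz":0,"claw":1},{"dx":-8,"dy":0,"dz":-36,"wx":0,"wy":0,"wz":0,"claw":1},{"dx":-16,"dy":0,"dz":-36,"wx":0,"wy":0,"wz":0,"claw":1},{"dx":-22,"dy":0,"dz":-36,"wx":0,"wy":0,"wz":0,"claw":1},{"dx":-26,"dy":0,"dz":-36,"wx":0,"wy":0,"wz":0,"claw":1},{"dx":-29,"dy":0,"dz":-36,"wx":0,"wy":0,"wz":0,"claw":1},{"dx":-32,"dy":0,"dz":-36,"wx":0,"wy":0,"wz":0,"claw":1}]}}

```text
time: 4.97
eef_pos: [613.6, 259.5, 85.9]
ee_rot: [0.001, 0.026, 1.0, 0.001]
wrist_force: [0.4, 0.0, -0.3]
width: -0.2
```

```bash
python3 two.py 3 340 120 90 110
```

```text
5.0667 [613.5 259.4  85.5] [-0.3  0.4 -0.5]
```

View pics/v3.png

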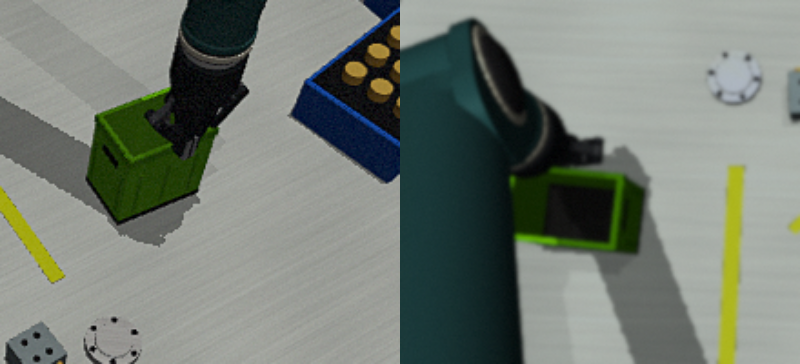

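>>> {"op": "drive_tool", "data": {"moves": [{"dx":-3,"dy":0,"dz":0,"wx":0,"wy":0,"wz":0,"claw":1},{"dx":-6,"dy":0,"dz":0,"wx":0,"wy":0,"wz":0,"claw":1},{"dx":-9,"dy":0,"dz":1,"wx":0,"wy":0,"wz":0,"claw":1},{"dx":-12,"dy":0,"dz":2,"wx":0,"wy":0,"wz":0,"claw":1},{"dx":-15,"dy":0,"dz":4,"wx":0,"wy":0,"wz":0,"claw":1},{"dx":-18,"dy":0,"dz":6,"wx":0,"wy":0,"wz":0,"claw":1},{"dx":-20,"dy":0,"dz":8,"wx":0,"wy":0,"wz":0,"claw":1},{"dx":-22,"dy":0,"dz":9,"wx":0,"wy":0,"wz":0,"claw":1}]}}

```text
time: 5.73
eef_pos: [590.6, 259.0, 93.5]
ee_rot: [-0.0, 0.026, 1.0, -0.0]
wrist_force: [0.7, -0.0, 0.3]
width: 0.3
```

```bash
python3 two.py 4 340 120 90 110
```

```text
5.8333 [590.7 259.   93.5] [ 0.6 -0.1 -0.3]
```

View pics/v4.png

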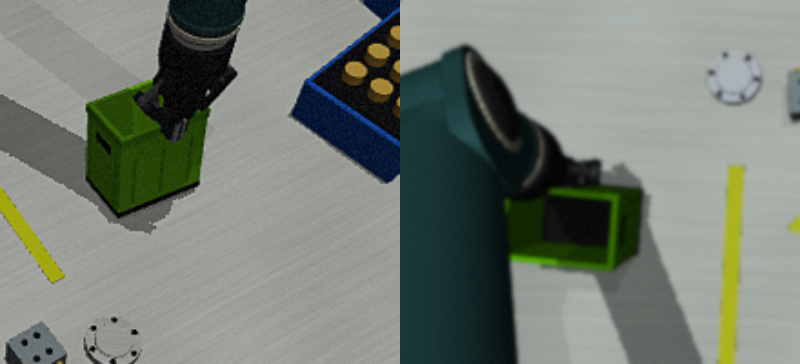

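>>> {"op": "drive_tool", "data": {"moves": [{"dx":-6,"dy":0,"dz":3,"wx":0,"wy":0,"wz":0,"claw":1},{"dx":-12,"dy":1,"dz":6,"wx":0,"wy":0,"wz":0,"claw":1},{"dx":-18,"dy":1,"dz":9,"wx":0,"wy":0,"wz":0,"claw":1},{"dx":-24,"dy":1,"dz":11,"wx":0,"wy":0,"wz":0,"claw":1},{"dx":-30,"dy":2,"dz":13,"wx":0,"wy":0,"wz":0,"claw":1},{"dx":-36,"dy":2,"dz":14,"wx":0,"wy":0,"wz":0,"claw":1},{"dx":-42,"dy":2,"dz":15,"wx":0,"wy":0,"wz":0,"claw":1},{"dx":-48,"dy":3,"dz":16,"wx":0,"wy":0,"wz":0,"claw":1}]}}

```text
time: 6.5
eef_pos: [542.6, 261.9, 109.7]
ee_rot: [-0.0, 0.027, 1.0, -0.0]
wrist_force: [0.4, -0.4, 0.2]
width: 0.0
```

>>> {"op": "drive_tool", "data": {"moves": [{"dx":-6,"dy":0,"dz":1,"wx":0,"wy":0,"wz":0,"claw":1},{"dx":-12,"dy":0,"dz":2,"wx":0,"wy":0,"wz":0,"claw":1},{"dx":-18,"dy":0,"dz":2,"wx":0,"wy":0,"wz":0,"claw":1},{"dx":-24,"dy":1,"dz":2,"wx":0,"wy":0,"wz":0,"claw":1},{"dx":-30,"dy":1,"dz":2,"wx":0,"wy":0,"wz":0,"claw":1},{"dx":-36,"dy":1,"dz":1,"wx":0,"wy":0,"wz":0,"claw":1},{"dx":-36,"dy":1,"dz":1,"wx":0,"wy":0,"wz":0,"claw":1},{"dx":-36,"dy":1,"dz":1,"wx":0,"wy":0,"wz":0,"claw":1}]}}

```text
time: 7.17
eef_pos: [507.0, 263.1, 110.4]
ee_rot: [-0.0, 0.026, 1.0, 0.0]
wrist_force: [0.1, 0.4, 0.1]
width: -0.1
```

```bash
python3 two.py 5 320 100 90 110
```

```text
7.2667 [507.6 263.  110.5] [-0.4 -0.   0.4]
```

View pics/v5.png

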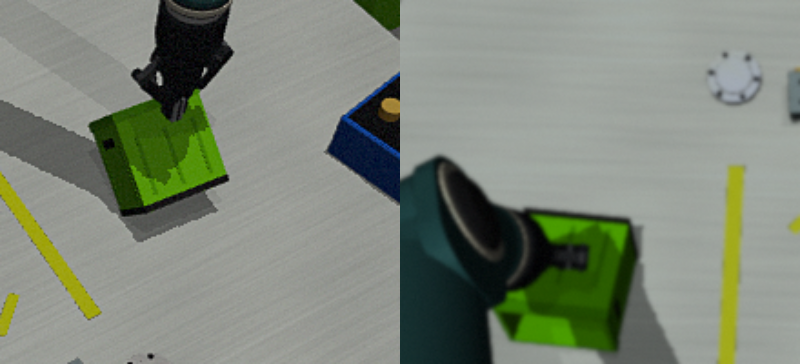

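>>> {"op": "drive_tool", "data": {"moves": [{"dx":-6,"dy":0,"dz":-1,"wx":0,"wy":0,"wz":0,"claw":1},{"dx":-12,"dy":0,"dz":-3,"wx":0,"wy":0,"wz":0,"claw":1},{"dx":-18,"dy":0,"dz":-5,"wx":0,"wy":0,"wz":0,"claw":1},{"dx":-24,"dy":1,"dz":-7,"wx":0,"wy":0,"wz":0,"claw":1},{"dx":-24,"dy":1,"dz":10,"wx":0,"wy":0,"wz":0,"claw":1},{"dx":-24,"dy":1,"dz":40,"wx":0,"wy":0,"wz":0,"claw":1},{"dx":10,"dy":1,"dz":60,"wx":0,"wy":0,"wz":0,"claw":1},{"dx":45,"dy":0,"dz":80,"wx":0,"wy":0,"wz":0,"claw":1}]}}

```text
time: 7.93
eef_pos: [551.1, 264.5, 192.1]
ee_rot: [-0.0, 0.025, 1.0, 0.001]
wrist_force: [0.8, 1.2, 0.6]
width: -0.1
```

```bash
python3 two.py 6 320 100 90 110
```

```text
8.0333 [558.8 262.7 194.4] [ 0.1 -0.6 -0.1]
```

View pics/v6.png

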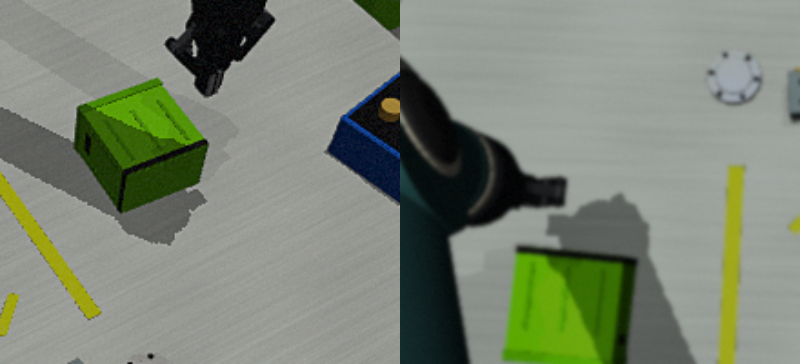

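L lies on its side. Its underside, at about (405,190) in the scene view, is bare green, so R should be the stamped one. Next I'll cross to R.

>>> {"op": "drive_tool", "data": {"moves": [{"dx":8,"dy":-33,"dz":5,"wx":0,"wy":0,"wz":1,"claw":1},{"dx":16,"dy":-66,"dz":10,"wx":0,"wy":0,"wz":2,"claw":1},{"dx":24,"dy":-99,"dz":15,"wx":0,"wy":0,"wz":4,"claw":1},{"dx":32,"dy":-132,"dz":20,"wx":0,"wy":0,"wz":6,"claw":1},{"dx":40,"dy":-165,"dz":20,"wx":0,"wy":0,"wz":8,"claw":1},{"dx":48,"dy":-198,"dz":20,"wx":0,"wy":0,"wz":10,"claw":1},{"dx":56,"dy":-231,"dz":20,"wx":0,"wy":0,"wz":12,"claw":1},{"dx":64,"dy":-264,"dz":20,"wx":0,"wy":0,"wz":14,"claw":1}]}}

```text
time: 8.7
eef_pos: [615.4, -1.9, 209.8]
ee_rot: [-0.001, -0.097, 0.995, 0.0]
wrist_force: [1.0, 0.8, 0.3]
width: -0.1
```

>>> {"op": "drive_tool", "data": {"moves": [{"dx":10,"dy":-33,"dz":0,"wx":0,"wy":0,"wz":1,"claw":1},{"dx":20,"dy":-66,"dz":0,"wx":0,"wy":0,"wz":2,"claw":1},{"dx":30,"dy":-99,"dz":0,"wx":0,"wy":0,"wz":3,"claw":1},{"dx":40,"dy":-132,"dz":0,"wx":0,"wy":0,"wz":4,"claw":1},{"dx":46,"dy":-165,"dz":0,"wx":0,"wy":0,"wz":4,"claw":1},{"dx":50,"dy":-196,"dz":0,"wx":0,"wy":0,"wz":4,"claw":1},{"dx":50,"dy":-196,"dz":-20,"wx":0,"wy":0,"wz":4,"claw":1},{"dx":50,"dy":-196,"dz":-50,"wx":0,"wy":0,"wz":4,"claw":1}]}}

```text
time: 9.37
eef_pos: [667.4, -200.7, 162.4]
ee_rot: [0.003, -0.128, 0.992, -0.002]
wrist_force: [-0.0, 0.6, 0.1]
width: -0.0
```

```bash
python3 - <<'E'
from h import *
import pickle
a=cap('scene','s7.png');b=cap('top','t7.png');pickle.dump((a,b),open('i7.pkl','wb'))
o=arm.get_obs();print(o['time'],o['eef_pos'],o['ee_rot'])
E
```

```text
9.4667 [ 662.02744984 -195.51277544  154.54907079] [-0.00496425 -0.12985987  0.99151748  0.00220415]
```

View pics/s7.png

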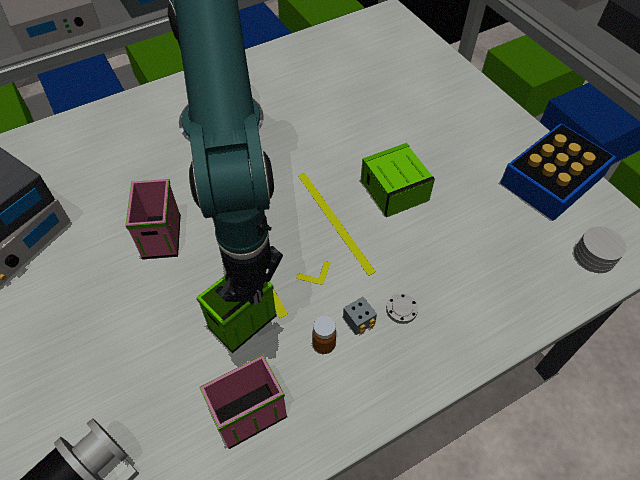

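View pics/t7.png

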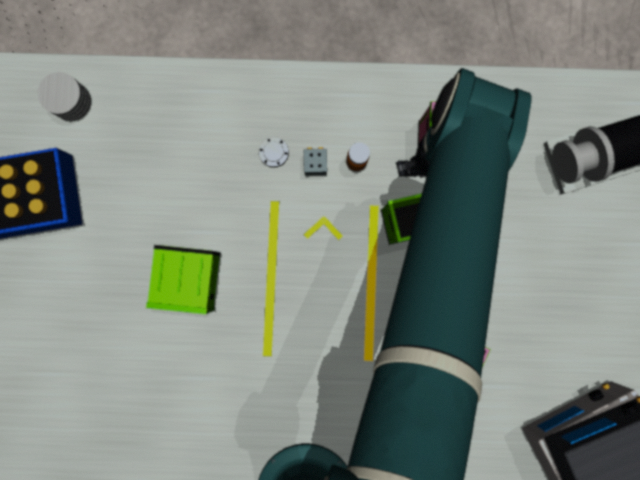

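>>> {"op": "drive_tool", "data": {"moves": [{"dx":2,"dy":0,"dz":-15,"wx":0,"wy":0,"wz":0,"claw":1},{"dx":2,"dy":0,"dz":-30,"wx":0,"wy":0,"wz":0,"claw":1},{"dx":2,"dy":0,"dz":-45,"wx":0,"wy":0,"wz":0,"claw":1},{"dx":2,"dy":0,"dz":-60,"wx":0,"wy":0,"wz":0,"claw":1},{"dx":2,"dy":0,"dz":-72,"wx":0,"wy":0,"wz":0,"claw":1},{"dx":0,"dy":0,"dz":-72,"wx":0,"wy":0,"wz":0,"claw":1},{"dx":-5,"dy":-2,"dz":-72,"wx":0,"wy":0,"wz":0,"claw":1},{"dx":-10,"dy":-3,"dz":-72,"wx":0,"wy":0,"wz":0,"claw":1}]}}

```text
time: 10.13
eef_pos: [656.7, -200.2, 89.6]
ee_rot: [0.001, -0.13, 0.991, -0.0]
wrist_force: [-0.3, -0.6, 0.8]
width: -0.1
```

```bash
python3 two.py 8 160 200 300 110
```

```text
10.2333 [ 656.  -200.9   89.9] [0.2 0.2 0.3]
```

View pics/v8.png

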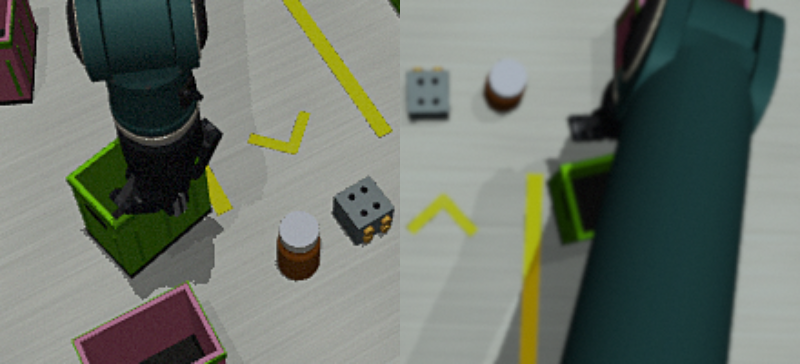

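>>> {"op": "drive_tool", "data": {"moves": [{"dx":-5,"dy":-1,"dz":0,"wx":0,"wy":0,"wz":0,"claw":1},{"dx":-10,"dy":-3,"dz":0,"wx":0,"wy":0,"wz":0,"claw":1},{"dx":-14,"dy":-4,"dz":0,"wx":0,"wy":0,"wz":0,"claw":1},{"dx":-18,"dy":-5,"dz":1,"wx":0,"wy":0,"wz":0,"claw":1},{"dx":-22,"dy":-6,"dz":3,"wx":0,"wy":0,"wz":0,"claw":1},{"dx":-26,"dy":-7,"dz":5,"wx":0,"wy":0,"wz":0,"claw":1},{"dx":-30,"dy":-8,"dz":7,"wx":0,"wy":0,"wz":0,"claw":1},{"dx":-34,"dy":-9,"dz":10,"wx":0,"wy":0,"wz":0,"claw":1}]}}

```text
time: 10.9
eef_pos: [621.8, -209.1, 98.7]
ee_rot: [-0.0, -0.13, 0.991, -0.0]
wrist_force: [1.2, -1.1, 0.7]
width: -0.2
```

```bash
python3 two.py 9 160 200 300 110
```

```text
11.0 [ 621.4 -209.3   98.9] [0.8 0.  0.4]
```

View pics/v9.png

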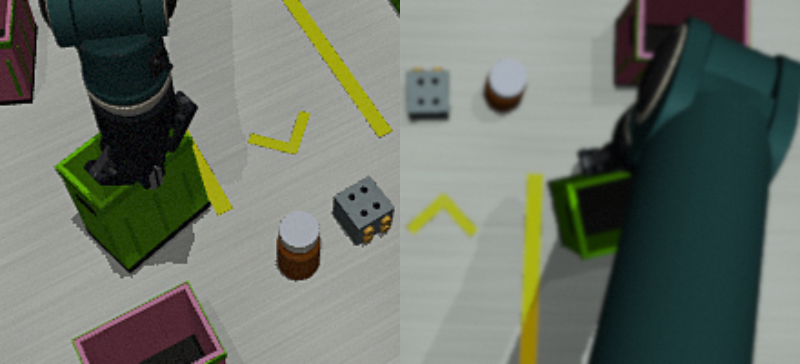

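Tipping has begun, so I'll continue along the arc.

>>> {"op": "drive_tool", "data": {"moves": [{"dx":-6,"dy":-1,"dz":3,"wx":0,"wy":0,"wz":0,"claw":1},{"dx":-12,"dy":-3,"dz":6,"wx":0,"wy":0,"wz":0,"claw":1},{"dx":-18,"dy":-5,"dz":9,"wx":0,"wy":0,"wz":0,"claw":1},{"dx":-24,"dy":-6,"dz":11,"wx":0,"wy":0,"wz":0,"claw":1},{"dx":-30,"dy":-8,"dz":13,"wx":0,"wy":0,"wz":0,"claw":1},{"dx":-36,"dy":-10,"dz":14,"wx":0,"wy":0,"wz":0,"claw":1},{"dx":-42,"dy":-11,"dz":15,"wx":0,"wy":0,"wz":0,"claw":1},{"dx":-48,"dy":-13,"dz":16,"wx":0,"wy":0,"wz":0,"claw":1}]}}

```text
time: 11.67
eef_pos: [573.4, -222.0, 114.5]
ee_rot: [-0.0, -0.13, 0.991, 0.0]
wrist_force: [0.5, -0.2, -0.7]
width: -0.2
```

>>> {"op": "drive_tool", "data": {"moves": [{"dx":-6,"dy":-1,"dz":1,"wx":0,"wy":0,"wz":0,"claw":1},{"dx":-12,"dy":-3,"dz":2,"wx":0,"wy":0,"wz":0,"claw":1},{"dx":-18,"dy":-5,"dz":2,"wx":0,"wy":0,"wz":0,"claw":1},{"dx":-24,"dy":-6,"dz":2,"wx":0,"wy":0,"wz":0,"claw":1},{"dx":-30,"dy":-8,"dz":2,"wx":0,"wy":0,"wz":0,"claw":1},{"dx":-36,"dy":-10,"dz":1,"wx":0,"wy":0,"wz":0,"claw":1},{"dx":-42,"dy":-11,"dz":0,"wx":0,"wy":0,"wz":0,"claw":1},{"dx":-48,"dy":-13,"dz":-2,"wx":0,"wy":0,"wz":0,"claw":1}]}}

```text
time: 12.33
eef_pos: [525.8, -235.0, 112.5]
ee_rot: [0.0, -0.13, 0.991, 0.0]
wrist_force: [-0.3, 0.1, 0.4]
width: 0.1
```

```bash
python3 two.py 10 140 180 320 140
```

```text
12.4333 [ 524.8 -235.4  112.1] [ 0.1  0.4 -0.4]
```

View pics/v10.png

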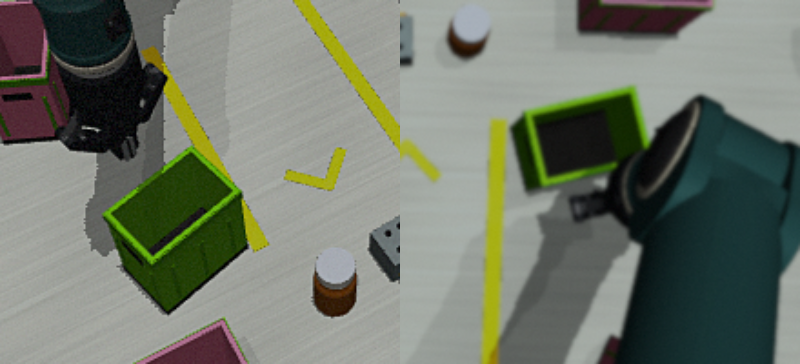

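```bash
python3 - <<'E'
from h import *
import pickle
s,t=pickle.load(open('i10.pkl','rb'))
for n,d in(('s',s),('t',t)):
    hsv=cv2.cvtColor(d['image'],cv2.COLOR_RGB2HSV); m=cv2.inRange(hsv,(36,120,50),(55,255,255))
    m=cv2.morphologyEx(m,cv2.MORPH_CLOSE,np.ones((3,3)))
    cs,_=cv2.findContours(m,cv2.RETR_EXTERNAL,cv2.CHAIN_APPROX_SIMPLE)
    for k in cs:
        if cv2.contourArea(k)>1500:
            ap=cv2.approxPolyDP(k,4,True)[:,0].tolist(); print(n,ap,[onz(d,*p,130)[:2].round().tolist() for p in ap])
E
```

```text
s [[245, 260], [196, 297], [208, 325], [231, 350], [275, 313], [272, 284]] [[540.0, -168.0], [570.0, -285.0], [636.0, -289.0], [702.0, -273.0], [675.0, -170.0], [616.0, -147.0]]
s [[407, 143], [363, 158], [363, 183], [387, 216], [430, 195], [434, 179], [426, 180], [432, 176]] [[434.0, 297.0], [423.0, 184.0], [487.0, 143.0], [589.0, 138.0], [587.0, 250.0], [555.0, 285.0], [548.0, 268.0], [545.0, 287.0]]
s [[488, 50], [482, 71], [532, 115], [542, 112], [550, 98], [584, 80], [526, 35]] [[257.0, 685.0], [318.0, 615.0], [507.0, 612.0], [511.0, 641.0], [483.0, 693.0], [475.0, 816.0], [258.0, 818.0]]
s [[278, 0], [279, 18], [292, 32], [363, 7], [357, 0]] [[-235.0, 307.0], [-154.0, 268.0], [-77.0, 269.0], [-80.0, 504.0], [-119.0, 508.0]]
t [[155, 248], [146, 306], [207, 312], [213, 255]] [[513.0, 301.0], [401.0, 313.0], [393.0, 196.0], [502.0, 189.0]]
```

>>> {"op": "drive_tool", "data": {"moves": [{"dx":0,"dy":0,"dz":25,"wx":0,"wy":0,"wz":0,"claw":1},{"dx":0,"dy":0,"dz":50,"wx":0,"wy":0,"wz":0,"claw":1},{"dx":15,"dy":5,"dz":80,"wx":0,"wy":0,"wz":0,"claw":1},{"dx":45,"dy":15,"dz":90,"wx":0,"wy":0,"wz":0,"claw":1},{"dx":75,"dy":25,"dz":90,"wx":0,"wy":0,"wz":0,"claw":1},{"dx":105,"dy":35,"dz":90,"wx":0,"wy":0,"wz":0,"claw":1},{"dx":130,"dy":40,"dz":90,"wx":0,"wy":0,"wz":0,"claw":1},{"dx":140,"dy":40,"dz":85,"wx":0,"wy":0,"wz":0,"claw":1}]}}

```text
time: 13.1
eef_pos: [670.5, -191.7, 197.9]
ee_rot: [0.002, -0.133, 0.991, 0.0]
wrist_force: [0.1, 0.9, -0.5]
width: 0.1
```

>>> {"op": "drive_tool", "data": {"moves": [{"dx":0,"dy":0,"dz":-20,"wx":0,"wy":0,"wz":0,"claw":1},{"dx":0,"dy":0,"dz":-45,"wx":0,"wy":0,"wz":0,"claw":1},{"dx":0,"dy":0,"dz":-70,"wx":0,"wy":0,"wz":0,"claw":1},{"dx":0,"dy":0,"dz":-95,"wx":0,"wy":0,"wz":0,"claw":1},{"dx":0,"dy":0,"dz":-115,"wx":0,"wy":0,"wz":0,"claw":1},{"dx":-2,"dy":0,"dz":-125,"wx":0,"wy":0,"wz":0,"claw":1},{"dx":-9,"dy":-2,"dz":-125,"wx":0,"wy":0,"wz":0,"claw":1},{"dx":-16,"dy":-4,"dz":-125,"wx":0,"wy":0,"wz":0,"claw":1}]}}

```text
time: 13.77
eef_pos: [649.5, -199.3, 72.3]
ee_rot: [-0.0, -0.13, 0.991, 0.0]
wrist_force: [0.2, -0.3, 0.3]
width: 0.5
```

>>> {"op": "drive_tool", "data": {"moves": [{"dx":-5,"dy":-1,"dz":0,"wx":0,"wy":0,"wz":0,"claw":1},{"dx":-10,"dy":-3,"dz":0,"wx":0,"wy":0,"wz":0,"claw":1},{"dx":-15,"dy":-4,"dz":2,"wx":0,"wy":0,"wz":0,"claw":1},{"dx":-20,"dy":-5,"dz":5,"wx":0,"wy":0,"wz":0,"claw":1},{"dx":-25,"dy":-7,"dz":8,"wx":0,"wy":0,"wz":0,"claw":1},{"dx":-30,"dy":-8,"dz":11,"wx":0,"wy":0,"wz":0,"claw":1},{"dx":-35,"dy":-9,"dz":14,"wx":0,"wy":0,"wz":0,"claw":1},{"dx":-40,"dy":-11,"dz":16,"wx":0,"wy":0,"wz":0,"claw":1}]}}

```text
time: 14.43
eef_pos: [609.9, -210.0, 89.1]
ee_rot: [0.0, -0.13, 0.991, 0.0]
wrist_force: [1.9, 0.6, 1.8]
width: 0.1
```

```bash
python3 two.py 11 140 180 320 140
```

```text
14.5333 [ 609.2 -210.5   88.9] [1.5 0.  0.9]
```

View pics/v11.png

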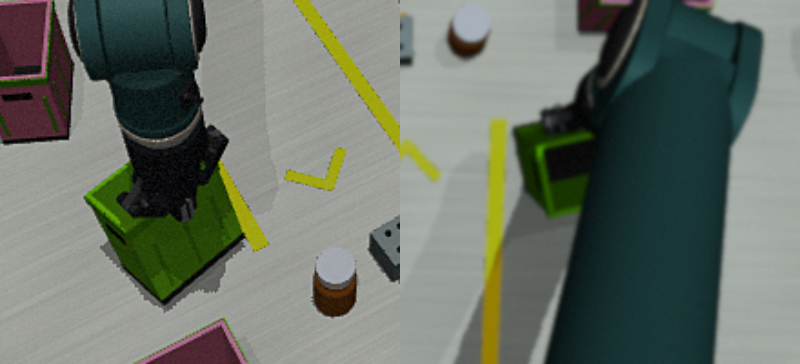

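>>> {"op": "drive_tool", "data": {"moves": [{"dx":-6,"dy":-1,"dz":2,"wx":0,"wy":0,"wz":0,"claw":1},{"dx":-12,"dy":-3,"dz":4,"wx":0,"wy":0,"wz":0,"claw":1},{"dx":-18,"dy":-5,"dz":6,"wx":0,"wy":0,"wz":0,"claw":1},{"dx":-24,"dy":-6,"dz":8,"wx":0,"wy":0,"wz":0,"claw":1},{"dx":-30,"dy":-8,"dz":9,"wx":0,"wy":0,"wz":0,"claw":1},{"dx":-36,"dy":-10,"dz":10,"wx":0,"wy":0,"wz":0,"claw":1},{"dx":-42,"dy":-11,"dz":11,"wx":0,"wy":0,"wz":0,"claw":1},{"dx":-48,"dy":-13,"dz":11,"wx":0,"wy":0,"wz":0,"claw":1}]}}

```text
time: 15.2
eef_pos: [561.6, -223.0, 99.6]
ee_rot: [-0.0, -0.13, 0.991, 0.0]
wrist_force: [0.3, -0.2, -0.1]
width: 0.0
```

```bash
python3 two.py 12 140 180 320 140
```

```text
15.3 [ 560.9 -223.7   99.5] [ 1.1 -0.3  0.2]
```

View pics/v12.png

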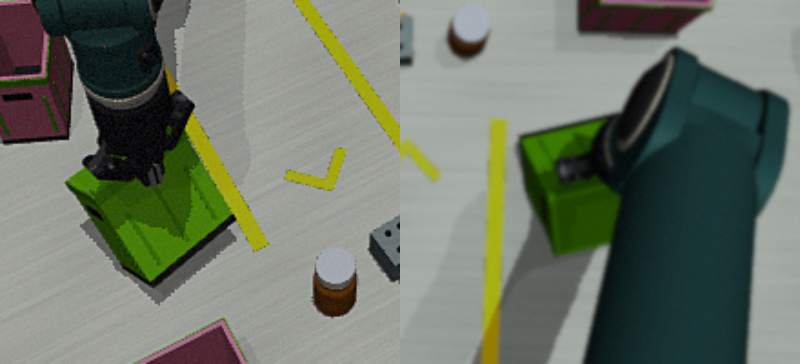

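>>> {"op": "drive_tool", "data": {"moves": [{"dx":-6,"dy":-1,"dz":0,"wx":0,"wy":0,"wz":0,"claw":1},{"dx":-12,"dy":-3,"dz":0,"wx":0,"wy":0,"wz":0,"claw":1},{"dx":-18,"dy":-5,"dz":0,"wx":0,"wy":0,"wz":0,"claw":1},{"dx":-24,"dy":-6,"dz":-1,"wx":0,"wy":0,"wz":0,"claw":1},{"dx":-30,"dy":-8,"dz":-2,"wx":0,"wy":0,"wz":0,"claw":1},{"dx":-36,"dy":-10,"dz":-3,"wx":0,"wy":0,"wz":0,"claw":1},{"dx":-42,"dy":-11,"dz":-4,"wx":0,"wy":0,"wz":0,"claw":1},{"dx":-42,"dy":-11,"dz":5,"wx":0,"wy":0,"wz":0,"claw":1}]}}

```text
time: 15.97
eef_pos: [517.3, -233.9, 102.9]
ee_rot: [-0.002, -0.13, 0.992, 0.001]
wrist_force: [-0.9, 0.1, -0.2]
width: -0.3
```

>>> {"op": "drive_tool", "data": {"moves": [{"dx":0,"dy":0,"dz":20,"wx":0,"wy":0,"wz":0,"claw":1},{"dx":0,"dy":0,"dz":50,"wx":0,"wy":0,"wz":0,"claw":1},{"dx":0,"dy":-10,"dz":80,"wx":0,"wy":0,"wz":0,"claw":1},{"dx":0,"dy":-40,"dz":90,"wx":0,"wy":0,"wz":0,"claw":1},{"dx":0,"dy":-70,"dz":100,"wx":0,"wy":0,"wz":0,"claw":1},{"dx":0,"dy":-100,"dz":100,"wx":0,"wy":0,"wz":0,"claw":1},{"dx":0,"dy":-130,"dz":100,"wx":0,"wy":0,"wz":0,"claw":1},{"dx":0,"dy":-150,"dz":100,"wx":0,"wy":0,"wz":0,"claw":1}]}}

```text
time: 16.63
eef_pos: [519.8, -387.4, 205.8]
ee_rot: [0.0, -0.129, 0.992, -0.001]
wrist_force: [-0.3, 0.5, -0.6]
width: 0.1
```

```bash
python3 two.py 13 140 160 320 180
```

```text
16.7333 [ 518.8 -388.7  205.2] [-0.5 -0.7  0.3]
```

View pics/s13.png

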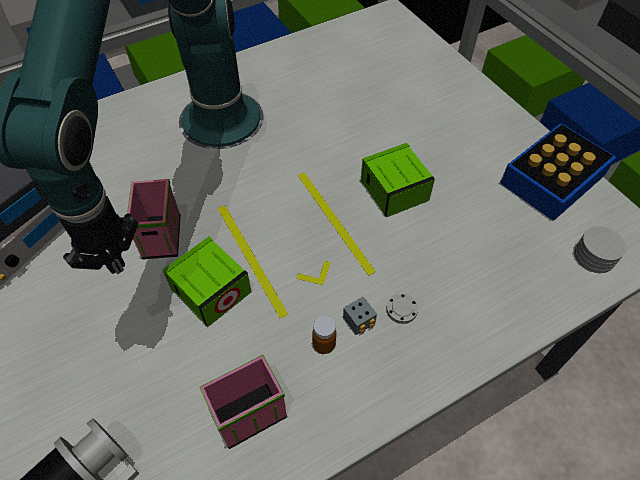

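View pics/t13.png

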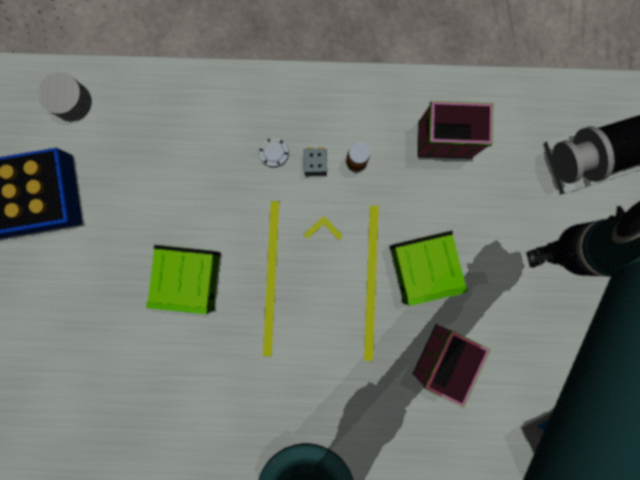

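R carries the stamp: the red ring shows at (228,300) in the scene view. Next I'll measure both crates and the joint state.

```bash
cat > meas.py <<'E'
from h import *
import pickle,sys
s,t=pickle.load(open(sys.argv[1],'rb'))
hsv=cv2.cvtColor(t['image'],cv2.COLOR_RGB2HSV); m=cv2.inRange(hsv,(36,120,110),(55,255,255))
m=cv2.morphologyEx(m,cv2.MORPH_CLOSE,np.ones((5,5)))
cs,_=cv2.findContours(m,cv2.RETR_EXTERNAL,cv2.CHAIN_APPROX_SIMPLE)
yaw=-.0147;o=np.array([458,-22])
for k in cs:
    if cv2.contourArea(k)>1000:
        P=np.float32([onz(t,*p,80)[:2] for p in k[:,0]]); r=cv2.minAreaRect(P)
        c=np.array(r[0]);d=c-o
        print('c',c.round(1),'size',np.round(r[1]),'ang',round(r[2],1),'lane x',round(d[0]*np.cos(yaw)+d[1]*np.sin(yaw)),'y',round(-d[0]*np.sin(yaw)+d[1]*np.cos(yaw)), cv2.boxPoints(r).round().tolist())
h2=cv2.cvtColor(s['image'],cv2.COLOR_RGB2HSV); red=cv2.inRange(h2,(0,150,90),(8,255,255))|cv2.inRange(h2,(172,150,90),(180,255,255))
ys,xs=np.where(red); print('red n',len(xs),'med',np.median(xs),np.median(ys))
ob=arm.get_obs();print(ob['time'],ob['joint_pos'].round(2),ob['eef_pos'].round(),ob['wrist_force'].round(1))
E
python3 meas.py i13.pkl
```

```text
c [448.7 266.4] size [121. 120.] ang 85.6 lane x -14 y 288 [[384.0, 211.0], [504.0, 202.0], [513.0, 322.0], [394.0, 331.0]]
c [ 485.9 -244.7] size [120. 121.] ang 14.7 lane x 31 y -222 [[412.0, -201.0], [443.0, -319.0], [559.0, -288.0], [529.0, -171.0]]
red n 4 med 224.5 297.0
16.7333 [ 0.4   0.45  0.26  1.61 -0.13  1.09  2.52] [ 519. -389.  205.] [-0.5 -0.7  0.3]
```

>>> {"op": "drive_tool", "data": {"moves": [{"dx":2,"dy":0,"dz":0,"wx":0,"wy":0,"wz":-7,"claw":0},{"dx":4,"dy":0,"dz":0,"wx":0,"wy":0,"wz":-14,"claw":0},{"dx":6,"dy":0,"dz":0,"wx":0,"wy":0,"wz":-21,"claw":0},{"dx":8,"dy":0,"dz":0,"wx":0,"wy":0,"wz":-28,"claw":0},{"dx":10,"dy":0,"dz":0,"wx":0,"wy":0,"wz":-35,"claw":0},{"dx":12,"dy":0,"dz":0,"wx":0,"wy":0,"wz":-42,"claw":0},{"dx":14,"dy":2,"dz":0,"wx":0,"wy":0,"wz":-49,"claw":0},{"dx":14,"dy":3,"dz":0,"wx":0,"wy":0,"wz":-56,"claw":0}]}}

```text
time: 17.4
eef_pos: [535.4, -379.2, 204.9]
ee_rot: [0.0, 0.352, 0.936, 0.001]
wrist_force: [-0.2, -0.3, -0.3]
width: 85.2
```

>>> {"op": "drive_tool", "data": {"moves": [{"dx":0,"dy":0,"dz":-20,"wx":0,"wy":0,"wz":-7,"claw":0},{"dx":0,"dy":0,"dz":-45,"wx":0,"wy":0,"wz":-14,"claw":0},{"dx":0,"dy":0,"dz":-70,"wx":0,"wy":0,"wz":-21,"claw":0},{"dx":0,"dy":0,"dz":-95,"wx":0,"wy":0,"wz":-28,"claw":0},{"dx":0,"dy":0,"dz":-120,"wx":0,"wy":0,"wz":-34,"claw":0},{"dx":0,"dy":0,"dz":-145,"wx":0,"wy":0,"wz":-34,"claw":0},{"dx":0,"dy":0,"dz":-165,"wx":0,"wy":0,"wz":-34,"claw":0},{"dx":0,"dy":0,"dz":-172,"wx":0,"wy":0,"wz":-34,"claw":0}]}}

```text
time: 18.07
eef_pos: [533.4, -377.9, 29.5]
ee_rot: [-0.003, 0.608, 0.794, 0.0]
wrist_force: [-0.3, 0.5, -0.2]
width: 85.4
```

```bash
python3 two.py 14 60 160 400 180; python3 meas.py i14.pkl
```

```text
18.1667 [ 534.  -379.4   31.5] [-0.3  0.2  0.5]
c [448.9 265.5] size [123. 120.] ang 85.8 lane x -13 y 287 [[384.0, 209.0], [504.0, 200.0], [513.0, 322.0], [393.0, 331.0]]
c [ 489.9 -243.7] size [113. 122.] ang 15.1 lane x 35 y -221 [[419.0, -200.0], [451.0, -317.0], [561.0, -288.0], [529.0, -170.0]]
red n 6 med 224.5 297.5
18.1667 [ 0.21  0.71  0.51  1.72 -0.45  0.83  1.18] [ 534. -379.   31.] [-0.3  0.2  0.5]
```

View pics/v14.png

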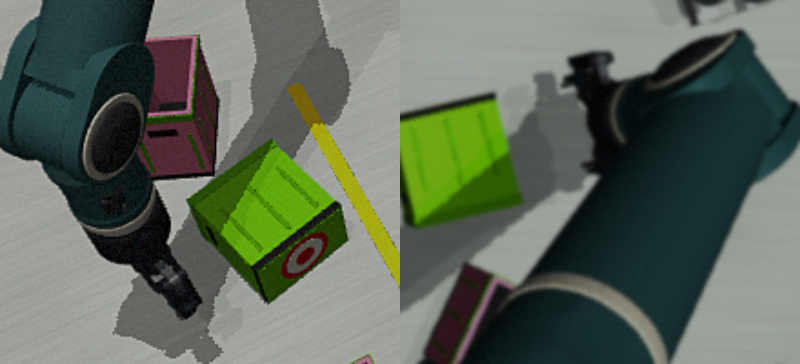

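>>> {"op": "drive_tool", "data": {"moves": [{"dx":-3,"dy":10,"dz":-6,"wx":0,"wy":0,"wz":0,"claw":0},{"dx":-5,"dy":20,"dz":-12,"wx":0,"wy":0,"wz":0,"claw":0},{"dx":-8,"dy":30,"dz":-12,"wx":0,"wy":0,"wz":0,"claw":0},{"dx":-10,"dy":38,"dz":-12,"wx":0,"wy":0,"wz":0,"claw":0},{"dx":-12,"dy":46,"dz":-12,"wx":0,"wy":0,"wz":0,"claw":0},{"dx":-14,"dy":54,"dz":-12,"wx":0,"wy":0,"wz":0,"claw":0},{"dx":-16,"dy":61,"dz":-12,"wx":0,"wy":0,"wz":0,"claw":0},{"dx":-18,"dy":68,"dz":-12,"wx":0,"wy":0,"wz":0,"claw":0}]}}

```text
time: 18.83
eef_pos: [516.3, -312.2, 20.8]
ee_rot: [0.0, 0.609, 0.793, 0.0]
wrist_force: [0.5, -0.1, -0.2]
width: 85.6
```

>>> {"op": "drive_tool", "data": {"moves": [{"dx":-2,"dy":7,"dz":0,"wx":0,"wy":0,"wz":0,"claw":0},{"dx":-4,"dy":14,"dz":0,"wx":0,"wy":0,"wz":0,"claw":0},{"dx":-6,"dy":21,"dz":0,"wx":0,"wy":0,"wz":0,"claw":0},{"dx":-8,"dy":28,"dz":0,"wx":0,"wy":0,"wz":0,"claw":0},{"dx":-10,"dy":35,"dz":0,"wx":0,"wy":0,"wz":0,"claw":0},{"dx":-12,"dy":42,"dz":0,"wx":0,"wy":0,"wz":0,"claw":0},{"dx":-14,"dy":49,"dz":0,"wx":0,"wy":0,"wz":0,"claw":0},{"dx":-16,"dy":56,"dz":0,"wx":0,"wy":0,"wz":0,"claw":0}]}}

```text
time: 19.5
eef_pos: [500.4, -256.8, 20.8]
ee_rot: [0.001, 0.609, 0.793, -0.0]
wrist_force: [0.7, -3.5, 2.7]
width: 85.3
```

```bash
python3 two.py 15 80 160 360 180; python3 meas.py i15.pkl
```

```text
19.6 [ 499.9 -254.8   20.3] [ 0.4 -0.4  0.5]
c [448.9 265.4] size [123. 120.] ang 85.7 lane x -13 y 287 [[384.0, 209.0], [504.0, 200.0], [513.0, 322.0], [394.0, 331.0]]
c [ 480.8 -187.5] size [100. 120.] ang 15.0 lane x 25 y -165 [[417.0, -143.0], [448.0, -258.0], [544.0, -232.0], [513.0, -117.0]]
red n 4 med 242.5 281.0
19.6 [ 0.02  0.6   0.51  1.96 -0.45  0.69  1.07] [ 500. -255.   20.] [ 0.4 -0.4  0.5]
```

View pics/v15.png

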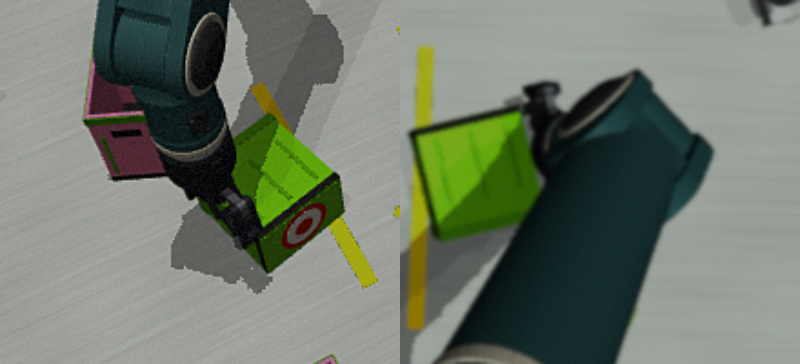

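>>> {"op": "drive_tool", "data": {"moves": [{"dx":-2,"dy":8,"dz":0,"wx":0,"wy":0,"wz":0,"claw":0},{"dx":-4,"dy":16,"dz":0,"wx":0,"wy":0,"wz":0,"claw":0},{"dx":-6,"dy":24,"dz":0,"wx":0,"wy":0,"wz":0,"claw":0},{"dx":-8,"dy":32,"dz":0,"wx":0,"wy":0,"wz":0,"claw":0},{"dx":-10,"dy":40,"dz":0,"wx":0,"wy":0,"wz":0,"claw":0},{"dx":-12,"dy":48,"dz":0,"wx":0,"wy":0,"wz":0,"claw":0},{"dx":-14,"dy":56,"dz":0,"wx":0,"wy":0,"wz":0,"claw":0},{"dx":-16,"dy":64,"dz":0,"wx":0,"wy":0,"wz":0,"claw":0}]}}

```text
time: 20.27
eef_pos: [484.0, -191.9, 20.4]
ee_rot: [-0.0, 0.609, 0.793, 0.0]
wrist_force: [1.0, -3.4, -0.2]
width: 85.3
```

>>> {"op": "drive_tool", "data": {"moves": [{"dx":-2,"dy":8,"dz":0,"wx":0,"wy":0,"wz":0,"claw":0},{"dx":-4,"dy":16,"dz":0,"wx":0,"wy":0,"wz":0,"claw":0},{"dx":-6,"dy":24,"dz":0,"wx":0,"wy":0,"wz":0,"claw":0},{"dx":-8,"dy":32,"dz":0,"wx":0,"wy":0,"wz":0,"claw":0},{"dx":-10,"dy":40,"dz":0,"wx":0,"wy":0,"wz":0,"claw":0},{"dx":-12,"dy":46,"dz":0,"wx":0,"wy":0,"wz":0,"claw":0},{"dx":-13,"dy":52,"dz":0,"wx":0,"wy":0,"wz":0,"claw":0},{"dx":-14,"dy":56,"dz":0,"wx":0,"wy":0,"wz":0,"claw":0}]}}

```text
time: 20.93
eef_pos: [470.1, -136.1, 20.5]
ee_rot: [-0.0, 0.609, 0.793, 0.0]
wrist_force: [-0.0, -1.8, -0.8]
width: 85.3
```

```bash
python3 two.py 16 120 130 260 180; python3 meas.py i16.pkl
```

```text
21.0333 [ 469.9 -135.7   20.4] [-0.7  0.4  0.9]
c [440.6 -70.7] size [121. 119.] ang 14.6 lane x -17 y -49 [[367.0, -28.0], [397.0, -143.0], [514.0, -113.0], [484.0, 2.0]]
c [448.9 265.5] size [123. 120.] ang 85.7 lane x -13 y 287 [[384.0, 209.0], [504.0, 200.0], [513.0, 322.0], [394.0, 331.0]]
red n 6 med 289.5 244.5
21.0333 [-0.21  0.51  0.52  2.13 -0.44  0.6   0.89] [ 470. -136.   20.] [-0.7  0.4  0.9]
```

View pics/v16.png

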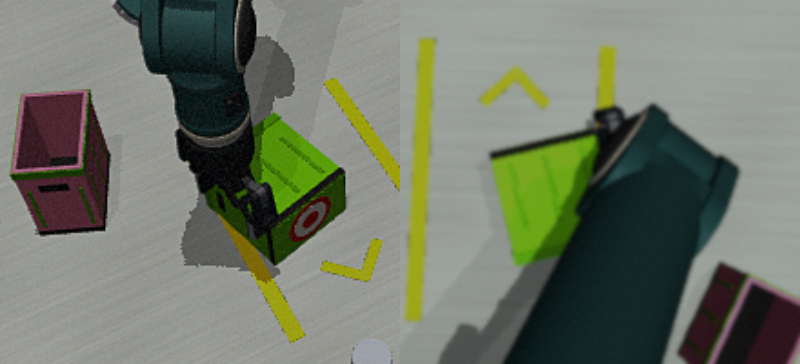

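>>> {"op": "drive_tool", "data": {"moves": [{"dx":-2,"dy":8,"dz":0,"wx":0,"wy":0,"wz":0,"claw":0},{"dx":-4,"dy":16,"dz":0,"wx":0,"wy":0,"wz":0,"claw":0},{"dx":-6,"dy":24,"dz":0,"wx":0,"wy":0,"wz":0,"claw":0},{"dx":-8,"dy":32,"dz":0,"wx":0,"wy":0,"wz":0,"claw":0},{"dx":-10,"dy":38,"dz":0,"wx":0,"wy":0,"wz":0,"claw":0},{"dx":-11,"dy":43,"dz":0,"wx":0,"wy":0,"wz":0,"claw":0},{"dx":-12,"dy":47,"dz":0,"wx":0,"wy":0,"wz":0,"claw":0},{"dx":-12,"dy":48,"dz":0,"wx":0,"wy":0,"wz":0,"claw":0}]}}

```text
time: 21.7
eef_pos: [458.1, -88.3, 20.5]
ee_rot: [-0.0, 0.609, 0.793, -0.0]
wrist_force: [-0.6, -2.8, 2.8]
width: 85.5
```

>>> {"op": "drive_tool", "data": {"moves": [{"dx":2,"dy":-8,"dz":0,"wx":0,"wy":0,"wz":0,"claw":0},{"dx":6,"dy":-24,"dz":0,"wx":0,"wy":0,"wz":0,"claw":0},{"dx":11,"dy":-44,"dz":0,"wx":0,"wy":0,"wz":0,"claw":0},{"dx":16,"dy":-64,"dz":10,"wx":0,"wy":0,"wz":0,"claw":0},{"dx":20,"dy":-84,"dz":40,"wx":0,"wy":0,"wz":0,"claw":0},{"dx":25,"dy":-104,"dz":70,"wx":0,"wy":0,"wz":0,"claw":0},{"dx":30,"dy":-124,"dz":100,"wx":0,"wy":0,"wz":0,"claw":0},{"dx":35,"dy":-150,"dz":130,"wx":0,"wy":0,"wz":0,"claw":0}]}}

```text
time: 22.37
eef_pos: [492.7, -238.7, 151.4]
ee_rot: [-0.001, 0.609, 0.793, 0.0]
wrist_force: [0.9, -1.0, -1.0]
width: 85.5
```

>>> {"op": "drive_tool", "data": {"moves": [{"dx":5,"dy":-30,"dz":20,"wx":0,"wy":0,"wz":0,"claw":0},{"dx":10,"dy":-60,"dz":40,"wx":0,"wy":0,"wz":0,"claw":0},{"dx":15,"dy":-90,"dz":60,"wx":0,"wy":0,"wz":0,"claw":0},{"dx":20,"dy":-120,"dz":70,"wx":0,"wy":0,"wz":0,"claw":0},{"dx":20,"dy":-145,"dz":80,"wx":0,"wy":0,"wz":0,"claw":0},{"dx":20,"dy":-160,"dz":80,"wx":0,"wy":0,"wz":0,"claw":0},{"dx":20,"dy":-160,"dz":80,"wx":0,"wy":0,"wz":0,"claw":0},{"dx":20,"dy":-160,"dz":80,"wx":0,"wy":0,"wz":0,"claw":0}]}}

```text
time: 23.03
eef_pos: [512.3, -399.2, 229.5]
ee_rot: [-0.001, 0.61, 0.793, 0.0]
wrist_force: [0.9, 0.4, 0.5]
width: 85.2
```

```bash
python3 two.py 17 120 130 260 180; python3 meas.py i17.pkl
```

```text
23.1333 [ 513.3 -397.3  229.5] [-0. -0. -0.]
c [428.9 -24.2] size [120. 121.] ang 15.0 lane x -29 y -3 [[355.0, 19.0], [387.0, -98.0], [502.0, -67.0], [471.0, 50.0]]
c [448.7 266.4] size [121. 120.] ang 85.7 lane x -14 y 288 [[385.0, 211.0], [504.0, 202.0], [513.0, 322.0], [394.0, 331.0]]
red n 6 med 305.5 232.5
23.1333 [ 0.13  0.49  0.68  1.6  -0.33  1.17  1.14] [ 513. -397.  229.] [-0. -0. -0.]
```

View pics/s17.png

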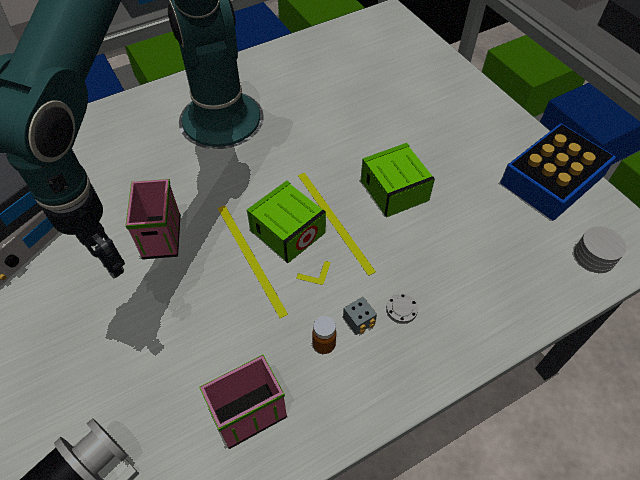

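View pics/t17.png

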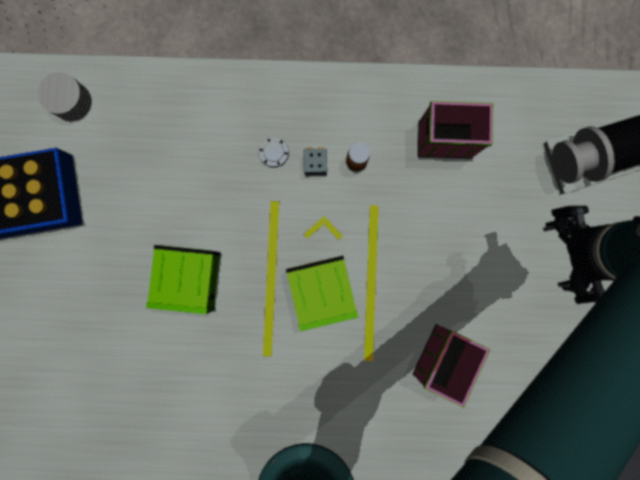

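The stamped crate, with its ring at (306,237) in the scene view, lies between the lines. The plain crate is well outside them, the other objects look unmoved and the arm is clear, so I'm handing in.

```bash
python3 -c "
from cell import arm
print(arm.sign_off())"
```

```text
the job is handed in; nothing more can be done
None
```

Both crates are on their sides and the stamped one lies in the dispatch lane. I handed the job in at about 23 s; no verdict is reported.

**What I did:** I tipped the left crate first and its underside was bare green. I then tipped the right crate, which showed the red stamp, and pushed it into the lane with the open fingertips.

**Last checks:**

| Crate | Lane x (mm) | Lane y (mm) | Limits |
|---|---|---|---|
| Stamped | about -29 | about -3 | ±120 in x, ±50 in y |
| Plain | about -14 | about 288 | more than 130 from the middle line |

- **Other objects:** the flange, jar and connector box show no movement in the pictures. The arm was clear, with no wrist force.

**What went wrong or disagreed:**
- **Missed tips:** the first try on each crate went over the rim. The left crate wasn't moved. The right crate tilted and fell back upright in place. I repeated both with the fingertips lower.
- **Fingertip height:** in the scene camera the closed fingertips seemed roughly 15–20 mm higher than the reported TCP. I worked around this and did not resolve it.

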